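Unlock the blue push-and-turn reagent cap

ROBOT

A 6-joint arm with a two-finger parallel gripper is mounted at the origin on the work surface. World frame = base frame: x ahead of the robot, y to its left, z up, the work surface at z = 0. Lengths are in m, angles in rad, forces in N, time in s.
With the tool pointing down it reaches from about 0.3 to 0.775 m from the base axis. Payload 14.6 kg.
Tool frame: the origin (TCP) lies at the very end of the fingers, on their centre line; the grasp point (between the pads) lies 19 mm behind it; z points along the fingers, y is the line along which they close (so a half turn about z gives the same grasp; the last joint's range is limited). The gripper opens to 94 mm and grips with 3 to 60 N. Pads are 16 mm wide; open, the fingers measure 119 mm over their backs; the gripper's body (75 mm by 177 mm) begins 78 mm behind the grasp point.
Start: joints at [1.253, 0.3, 1.521, -0, 1.321, -0.067], TCP at [0.136, 0.533, 0.205] pointing down, gripper open.
Joint ranges: [-3.03, 3.03], [-0.79, 2.21], [0.23, 2.52], [-1.04, 4.18], [0, 3.07], [-2.55, 2.55]. Speed limits (rad/s): [2.22, 2.22, 2.57, 3.14, 3.14, 3.14].

INTERFACE

Orientations are given as [roll, pitch, yaw] about the fixed x, y, z axes, in that order (R = Rz(yaw) Ry(pitch) Rx(roll)).
In Python, from station import ctrl gives the robot as it stands.
- The arm moves only by the tool move_arm, never from a script. Its argument "increments" is a list of rows, each a list of 7 numbers: the opening, from 0 (shut) to 1 (fully open), then the shift along the tool's x, y, z in units of 50 mm (1.0 is 50 mm), then the turn, a rotation vector about the tool's x, y, z in rad. In form: [[claw, tx, ty, tz, rx, ry, rz], ...]. A call has 1 to 20 rows; each row shifts and turns the commanded pose from where the row before left it, along the tool's axes as they then stand; what a row does not reach is not made up. A row lasts 1/10 s, in which the tool goes at most 50 mm and 8.59 degrees, less where a joint would pass 70% of its speed; a pose out of reach is approached as far as the arm can. A call is refused whole if a number of a shift passes 1 or a number of a turn 0.15, either way. A call with a gripper value outside its range is refused whole. The fingers move at their own pace and stop on an object; "force" is the grip in N (left out, the last holds). Time passes only in rows, so rows that do not move let the fingers close. It gives the time, the measured TCP pose, the force, the opening and the grip force at its end, in the units of the state.
- ctrl.get_obs(): the state, without advancing time (a new reading comes with each control period).
- ctrl.camera(name): name is "scene" or "top" or "wrist"; returns a dict with "color" (400x640x3 uint8, blue, green, red), "K" (3x3 intrinsics, pixels), "pose" (4x4, takes a point from camera to world coordinates); the wrist camera has in their place "tool_from_camera" (4x4, takes a point from camera to tool coordinates, whose origin is the TCP and whose axes are the flange's). Camera axes: x right, y down, z forward; pixel columns grow to the right and rows downward; lengths in m; the calibration is good to about 2 mm. A picture is of the moment at which its call begins: read the wrist's pose just before it. There is no depth.
- ctrl.hand_in(): hands the job in; it is judged then, once.
Trained networks look in a picture, given as the dict that the camera call returned (one of the last four; its "shot" number tells which), for a name from the list of things; names that differ only in an ending like _2 or _b are one class to them, and where a whole thing is asked for, a point or a joint stands for the part that bears it (a point fixed in the world has none). Each returns a list of dicts, best first, with "conf" (0 to 1); they miss things now and then, are a little off and sometimes report something else, mostly with a low value. They report only what shows in the picture. A call takes as long as a camera call.
- ctrl.cut_out(name, picture): "mask" (400x640 bool, what is visible of it) and "centre" ([row, column] in pixels, amid what is visible of it).
The state is a dict: "time_s": time; "qpos": joint angles; "joint_vel": joint speeds; "tau": joint torques, N m; "ee_pos": TCP position; "eef_rot": TCP orientation; "force": force on the tool from outside, world axes, zero at the start; "moment": the same for the moment, N m; "grip_width": finger opening in m; "grip_force": force on a finger pad.
Only numpy, scipy, OpenCV 4.12 (cv2) and the standard library are available. Lean on these libraries where they do the work, as an engineer would, in place of code of your own. Each camera call takes 0.05 s, during which the arm holds its last target. There are 200 camera calls.

TASK

Unlock the child-resistant blue cap: grip it from above, press it down against its spring and, keeping it pressed, turn it anticlockwise (seen from above) past its ratchet by about 60 degrees, then let go so that it springs back up, unlocked. Do not touch the bottles with the red and the white cap.

Things in the scene. Friction and masses are not known exactly. Their poses are not given: they have to be found in the camera images.
- blue_grip (a point): On the axis of the blue cap, 10 mm below its top; z up. Cap: ribbed upright cylinder, 44 mm wide, 30 tall, top 152 above the bench, white mark on top along the point's -x; sprung: moves down from 5 N, 11 N at 6 mm, stop at 8 mm. Its amber bottle is fixed upright in a round grey stand 110 mm wide. Under the cap the neck is 28 mm wide for 18 mm, then a shoulder widens to 68 mm at 38 mm below the cap.
- blue_cap (a joint): Turn of the blue cap, rad, positive anticlockwise from above; starts at 0 to 0.09. While the cap is up, ratchet teeth stop it near 0.12. Pressed 5 mm or more (6 to 7 is good) it turns easily (0.05 N m) under the teeth and on to an end stop at 1.4. It is past the teeth from 0.66: released there, it springs up by itself and cannot turn back.
- red_bottle: Bystander: the same bottle, stand and cap, with a red cap and a red stripe on the label. Origin at the centre of the stand's underside, on the bench; cap top 152 mm above it. Not to be touched.
- white_bottle: Bystander: the same again with a white cap (yellow mark on top) and a white stripe. Origin at the centre of the stand's underside, on the bench; cap top 152 mm above it. Not to be touched.

How it is judged:
At the end, for the whole second after the job is handed in: The blue cap is turned past its ratchet (joint above 0.6 rad, at rest) and has sprung back up to within 3 mm of its starting height (value of joint blue_cap above 0.6 rad and distance of blue_grip from where it was at the start of the episode below 0.003 m and not (velocity of joint blue_cap above 0.1 rad/s)); the robot touches nothing.
It fails at once if the robot touches the red- or the white-capped bottle (over 1 N) (contact force between any of the fingers, the arm and red_bottle above 1 N or contact force between any of the fingers, the arm and white_bottle above 1 N).
It also fails if it takes over 32 s, if anything falls off the work surface, if the arm or the gripper's body presses on something with over 40 N, if the wrist force passes 120 N, or if a joint passes its speed limit or range.

## Working session

There is one attempt and no reset: what is moved stays moved. The work goes in short steps, Python scripts to look and compute and a tool call to move; the robot and the scene stay as the last step left them, time stands still between calls to the robot, and variables do not carry over. Pictures are saved under pics/ and viewed, at most 10 in all, crops included, and the job is handed in when it is done.

Besides the shell and the picture viewer there is one more tool, called after "Emit:" as name(argument=value, ...), one argument or row to a line, values as JSON. move_arm: Moves the arm, as the interface text tells. Its arguments: {"type":"object","properties":{"increments":{"type":"array","items":{"type":"array","items":{"type":"number"}}},"force":{"type":"number"}},"required":["increments"]}

```bash
mkdir -p pics
cat > h.py <<'E'
import numpy as np, cv2
from station import ctrl
def onplane(p,rc,z,T=None):
    T=np.array(p["pose"]) if T is None else T
    d=T[:3,:3]@np.linalg.inv(p["K"])@[rc[1],rc[0],1.]
    o=T[:3,3]; return o+d*(z-o[2])/d[2]
E
python3 - <<'E'
from h import *
ims=[]
for n in("scene","top"):
    p=ctrl.camera(n); ims.append(p["color"])
    for t in("blue_cap","red_bottle","white_bottle"):
        for r in ctrl.cut_out(t,p)[:2]:
            print(n,t,round(r["conf"],2),np.round(r["centre"]),r["mask"].sum(),onplane(p,r["centre"],.147).round(3))
    print(np.round(p["pose"],2).tolist())
cv2.imwrite("pics/a.png",cv2.resize(np.vstack(ims),(480,600)))
cv2.imwrite("pics/top.png",ims[1])
o=ctrl.get_obs();print(o)
E
```

```text
scene blue_cap 0.88 [202. 445.] 722 [0.601 0.175 0.147]
scene red_bottle 0.69 [277. 222.] 3804 [ 0.615 -0.2    0.147]
scene white_bottle 0.65 [233. 333.] 3175 [ 0.596 -0.021  0.147]
[[0.32, 0.77, -0.56, 0.93], [0.95, -0.26, 0.19, -0.15], [-0.0, -0.59, -0.81, 0.71], [0.0, 0.0, 0.0, 1.0]]
top blue_cap 0.7 [161. 210.] 718 [0.593 0.178 0.147]
top red_bottle 0.95 [193. 446.] 3243 [ 0.536 -0.182  0.147]
top white_bottle 0.76 [212. 329.] 2780 [ 0.51  -0.006  0.147]
[[-0.01, -0.99, 0.17, 0.42], [-1.0, 0.02, 0.04, -0.02], [-0.05, -0.17, -0.98, 0.82], [0.0, 0.0, 0.0, 1.0]]
{'time_s': 0.4, 'qpos': array([ 1.25336149e+00,  3.00001126e-01,  1.52107375e+00, -1.00801748e-05,
        1.32070676e+00, -6.65960384e-02]), 'joint_vel': array([ 0.00036363, -0.00097764, -0.00044334, -0.00038426, -0.00038998,
       -0.00054054]), 'tau': array([-1.46550898e-03, -5.31205809e+01, -3.52603304e+01,  7.07083452e-02,
        2.19850248e-02, -1.37663082e-05]), 'ee_pos': array([0.13650855, 0.53274442, 0.20535886]), 'eef_rot': array([-3.14140344e+00, -2.83146334e-06,  2.89075635e+00]), 'force': array([ 1.00730266, -0.34508644,  0.05935959]), 'moment': array([-0.02587084, -0.00238624,  0.0438877 ]), 'grip_force': 0.0, 'grip_width': 0.09397151363666846}
```

View pics/a.png

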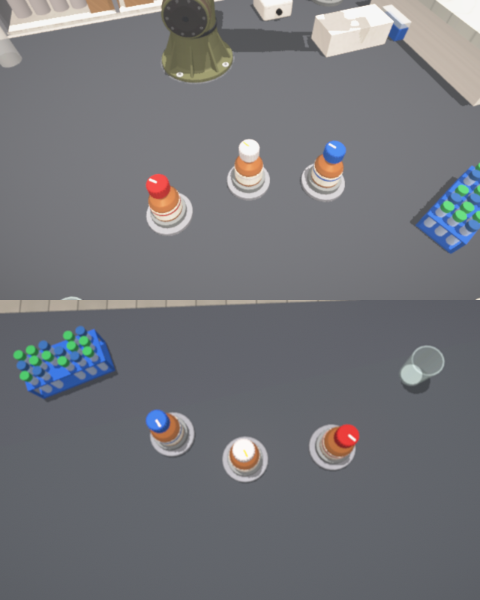

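The pictures show the blue cap at about (161, 210) in the top view, about 0.18 m from the white bottle. The rack lies further out than the cap, so the path from the start is clear.

Emit:
move_arm(
  increments=[
    [1,-0.53,-0.23,-0.06,0,0,0],
    [1,-0.53,-0.23,-0.06,0,0,0],
    [1,-0.53,-0.23,-0.06,0,0,0],
    [1,-0.53,-0.23,-0.06,0,0,0],
    [1,-0.53,-0.23,-0.06,0,0,0],
    [1,-0.53,-0.23,-0.06,0,0,0],
    [1,-0.53,-0.23,-0.06,0,0,0],
    [1,-0.53,-0.23,-0.06,0,0,0],
    [1,-0.53,-0.23,-0.06,0,0,0],
    [1,-0.53,-0.23,-0.06,0,0,0],
    [1,-0.53,-0.23,-0.06,0,0,0],
    [1,-0.53,-0.23,-0.06,0,0,0],
    [1,-0.53,-0.23,-0.06,0,0,0],
    [1,-0.53,-0.23,-0.06,0,0,0],
    [1,-0.53,-0.23,-0.06,0,0,0],
    [1,-0.53,-0.23,-0.06,0,0,0],
    [1,-0.53,-0.23,-0.06,0,0,0],
    [1,-0.53,-0.23,-0.06,0,0,0],
    [1,-0.53,-0.23,-0.06,0,0,0],
    [1,-0.53,-0.23,-0.06,0,0,0],
  ],
)

```text
time_s: 2.4
ee_pos: [0.5937, 0.1776, 0.2655]
eef_rot: [-3.142, -0.0, 2.891]
force: [-0.2, 0.7, -0.5]
grip_width: 0.094
grip_force: 0.0
```

Emit:
move_arm(
  increments=[
    [1,0,0,0,0,0,0.1],
    [1,0,0,0,0,0,0.1],
    [1,0,0,0,0,0,0.1],
    [1,0,0,0,0,0,0.1],
    [1,0,0,0,0,0,0.1],
    [1,0,0,0,0,0,0.1],
    [1,0,0,0,0,0,0.1],
    [1,0,0,0,0,0,0],
    [1,0,0,0,0,0,0],
    [1,0,0,0,0,0,0],
  ],
)

```text
time_s: 3.4
ee_pos: [0.5928, 0.1784, 0.2654]
eef_rot: [-3.142, -0.0, 2.193]
force: [0.2, -0.1, 0.8]
grip_width: 0.0938
grip_force: 0.0
```

```bash
cat > look.py <<'E'
from h import *
from scipy.spatial.transform import Rotation as R
import sys
o=ctrl.get_obs(); p=ctrl.camera("wrist")
T=np.eye(4);T[:3,:3]=R.from_euler("xyz",o["eef_rot"]).as_matrix();T[:3,3]=o["ee_pos"]
C=T@np.array(p["tool_from_camera"])
print(o["time_s"],o["ee_pos"].round(4),o["eef_rot"].round(4),o["qpos"].round(2),"cam",C[:3,3].round(3), C[:3,2].round(2))
im=p["color"].copy()
for r in ctrl.cut_out("blue_cap",p)[:2]:
    m=r["mask"];print(r["conf"],np.round(r["centre"]),m.sum(),onplane(p,r["centre"],.152,C).round(4))
    c,_=cv2.findContours(m.astype(np.uint8),0,1);cv2.drawContours(im,c,-1,(0,255,0),1)
    # fit: project mask model of upright cylinder, maximise overlap
    from scipy.optimize import minimize
    Ci=np.linalg.inv(C);a=np.linspace(0,6.283,60)
    def model(x):
        P=np.vstack([np.c_[x[0]+.022*np.cos(a),x[1]+.022*np.sin(a),0*a+z,1+0*a] for z in(.122,.152)])
        q=(Ci@P.T)[:3];u=(p["K"]@q);u=(u[:2]/u[2]).T
        g=np.zeros(m.shape,np.uint8);cv2.fillConvexPoly(g,cv2.convexHull((u*16).astype(np.int32)),1,shift=4);return g.astype(bool),u
    f=lambda x:-(model(x)[0]&m).sum()/(model(x)[0]|m).sum()
    x0=onplane(p,r["centre"],.145,C)[:2]
    s=minimize(f,x0,method="Nelder-Mead",options=dict(initial_simplex=[x0,x0+[.01,0],x0+[0,.01]]))
    print("fit",s.x.round(4),"iou",-s.fun)
    cv2.polylines(im,[model(s.x)[1][60:].astype(np.int32)],True,(0,255,255),1)
    d=T[:3,:3].T@np.array([s.x[0]-T[0,3],s.x[1]-T[1,3],.142+.019-.019-.019+0-T[2,3]])
    print("to go tool mm (TCP to z=.123)",(d*1000).round(1))
cv2.imwrite(sys.argv[1],im)
E
python3 look.py pics/w1.png
```

```text
3.4 [0.5928 0.1784 0.2654] [-3.1415 -0.      2.1931] [ 0.23  0.42  1.22 -0.    1.5  -0.39] cam [0.552 0.234 0.445] [ 0.14 -0.19 -0.97]
```

View pics/w1.png

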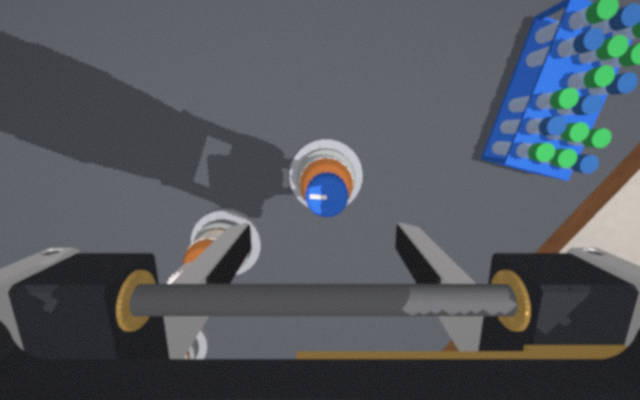

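The network missed it. The blue cap shows at (row 195, column 326), between the fingertips, whose midpoint is near (235, 325). I'll segment by colour around there.

```bash
python3 - <<'E'
s=open('look.py').read()
s=s.replace('for r in ctrl.cut_out("blue_cap",p)[:2]:\n    m=r["mask"]','''h=cv2.inRange(cv2.cvtColor(p["color"],cv2.COLOR_BGR2HSV),(100,140,40),(130,255,255))
h=cv2.morphologyEx(h,cv2.MORPH_CLOSE,np.ones((15,15)))
n,L,st,ce=cv2.connectedComponentsWithStats(h)
k=min((i for i in range(1,n) if st[i,4]>300),key=lambda i:np.hypot(*(ce[i]-[326,205])))
for r in [dict(mask=L==k,centre=ce[k][::-1],conf=1)]+ctrl.cut_out("blue_cap",p)[:1]:
    m=r["mask"]''')
open('look.py','w').write(s)
E
python3 look.py pics/w2.png
```

```text
3.5 [0.5928 0.1784 0.2654] [-3.1415 -0.      2.1922] [ 0.23  0.42  1.22  0.    1.5  -0.39] cam [0.552 0.234 0.445] [ 0.13 -0.19 -0.97]
1 [195. 326.] 1394 [0.5923 0.1825 0.152 ]
fit [0.5939 0.1814] iou 0.8734335839598998
to go tool mm (TCP to z=.123) [  1.8   2.5 142.4]
0.69 [194. 330.] 1475 [0.5945 0.1856 0.152 ]
fit [0.5935 0.1801] iou 0.9230287859824781
to go tool mm (TCP to z=.123) [  0.9   1.6 142.4]
```

View pics/w2.png

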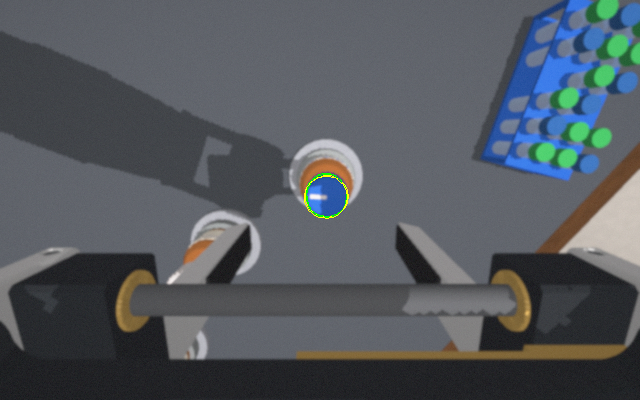

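Emit:
move_arm(
  increments=[
    [1,0.028,0.04,0.2,0,0,0],
    [1,0,0,0.3,0,0,0],
    [1,0,0,0.3,0,0,0],
    [1,0,0,0.3,0,0,0],
    [1,0,0,0.3,0,0,0],
    [1,0,0,0.3,0,0,0],
    [1,0,0,0.3,0,0,0],
    [1,0,0,0.3,0,0,0],
    [1,0,0,0.3,0,0,0],
    [1,0,0,0.24,0,0,0],
    [1,0,0,0,0,0,0],
    [1,0,0,0,0,0,0],
  ],
)

```text
time_s: 4.8
ee_pos: [0.5938, 0.1808, 0.1236]
eef_rot: [3.141, 0.0, 2.191]
force: [-0.9, -0.0, 0.2]
grip_width: 0.0935
grip_force: 0.0
```

Emit:
move_arm(
  increments=[
    [0.45,0,0,0,0,0,0],
    [0.3,0,0,0,0,0,0],
    [0.3,0,0,0,0,0,0],
    [0.3,0,0,0,0,0,0],
    [0.3,0,0,0,0,0,0],
    [0.3,0,0,0,0,0,0],
    [0.3,0,0,0,0,0,0],
    [0.3,0,0,0,0,0,0],
  ],
  force=40,
)

```text
time_s: 5.6
ee_pos: [0.5948, 0.1816, 0.1238]
eef_rot: [3.138, 0.001, 2.191]
force: [9.3, 6.6, -3.0]
grip_width: 0.0435
grip_force: 39.9
```

Emit:
move_arm(
  increments=[
    [0.3,0,0.026,0,0,0,0],
    [0.3,0,0,0.03,0,0,0],
    [0.3,0,0,0.03,0,0,0],
    [0.3,0,0,0.03,0,0,0],
    [0.3,0,0,0.03,0,0,0],
    [0.3,0,0,0.02,0,0,0],
    [0.3,0,0,0,0,0,0],
    [0.3,0,0,0,0,0,0],
  ],
)

```text
time_s: 6.4
ee_pos: [0.595, 0.1817, 0.1176]
eef_rot: [3.14, 0.001, 2.191]
force: [-1.2, 1.5, 10.6]
grip_width: 0.0436
grip_force: 40.0
```

Emit:
move_arm(
  increments=[
    [0.3,0,0,0.01,0,0,0],
    [0.3,0,0,0,0,0,-0.07],
    [0.3,0,0,0,0,0,-0.07],
    [0.3,0,0,0,0,0,-0.07],
    [0.3,0,0,0,0,0,-0.07],
    [0.3,0,0,0,0,0,-0.07],
    [0.3,0,0,0,0,0,-0.07],
    [0.3,0,0,0,0,0,-0.07],
    [0.3,0,0,0,0,0,-0.07],
    [0.3,0,0,0,0,0,-0.07],
    [0.3,0,0,0,0,0,-0.07],
    [0.3,0,0,0,0,0,-0.07],
    [0.3,0,0,0,0,0,-0.07],
    [0.3,0,0,0,0,0,-0.07],
    [0.3,0,0,0,0,0,-0.07],
    [0.3,0,0,0,0,0,-0.07],
    [0.3,0,0,0,0,0,0],
    [0.3,0,0,0,0,0,0],
  ],
)

```text
time_s: 8.2
ee_pos: [0.5948, 0.1808, 0.117]
eef_rot: [-3.141, 0.0, -3.042]
force: [-4.1, -4.7, 11.8]
grip_width: 0.0436
grip_force: 40.0
```

```bash
python3 -c "
from h import *
o=ctrl.get_obs();print(o['moment'],o['force'],o['eef_rot'],o['ee_pos'])"
```

```text
[-1.15178119e+00  8.15241557e-01 -8.88891401e-05] [-4.12900384 -4.72175364 11.82280863] [-3.14050076e+00  4.58071130e-04 -3.04243137e+00] [0.59481338 0.1807844  0.11700266]
```

Emit:
move_arm(
  increments=[
    [0.6,0,0,0,0,0,0],
    [1,0,0,0,0,0,0],
    [1,0,0,0,0,0,0],
    [1,0,0,0,0,0,0],
    [1,0,0,0,0,0,0],
    [1,0,0,-0.1,0,0,0],
    [1,0,0,-0.3,0,0,0],
    [1,0,0,-0.3,0,0,0],
    [1,0,0,-0.3,0,0,0],
    [1,0,0,-0.3,0,0,0],
    [1,0,0,-0.3,0,0,0],
    [1,0,0,-0.3,0,0,0],
    [1,0,0,-0.3,0,0,0],
    [1,0,0,-0.3,0,0,0],
    [1,0,0,-0.3,0,0,0],
    [1,0,0,-0.2,0,0,0],
    [1,0,0,0,0,0,0],
    [1,0,0,0,0,0,0],
  ],
)

```text
time_s: 10.0
ee_pos: [0.5946, 0.1815, 0.2657]
eef_rot: [-3.142, -0.0, -3.042]
force: [0.6, -0.3, -1.0]
grip_width: 0.094
grip_force: 0.0
```

```bash
python3 look.py pics/w3.png
python3 - <<'E'
from h import *
a=cv2.imread("pics/w2.png"); b=cv2.imread("pics/w3.png")
t=ctrl.camera("scene")["color"]; t0=cv2.imread("pics/a.png")
k=cv2.resize(t[150:320,380:500],(360,510)); 
w=cv2.resize(b[100:270,230:420],(380,510),interpolation=cv2.INTER_CUBIC)
cv2.imwrite("pics/c.png",np.hstack([k,w]))
E
```

```text
10.0 [0.5946 0.1815 0.2657] [-3.1416e+00 -2.0000e-04 -3.0424e+00] [ 0.24  0.43  1.21  0.    1.5  -1.43] cam [0.526 0.176 0.445] [ 0.23  0.02 -0.97]
1 [197. 322.] 1417 [0.592 0.181 0.152]
fit [0.5934 0.181 ] iou 0.890634820867379
to go tool mm (TCP to z=.123) [  1.2  -0.4 142.7]
0.74 [194. 323.] 1596 [0.5894 0.1817 0.152 ]
fit [0.5937 0.1807] iou 0.9850931677018634
to go tool mm (TCP to z=.123) [  1.   -0.7 142.7]
```

View pics/c.png

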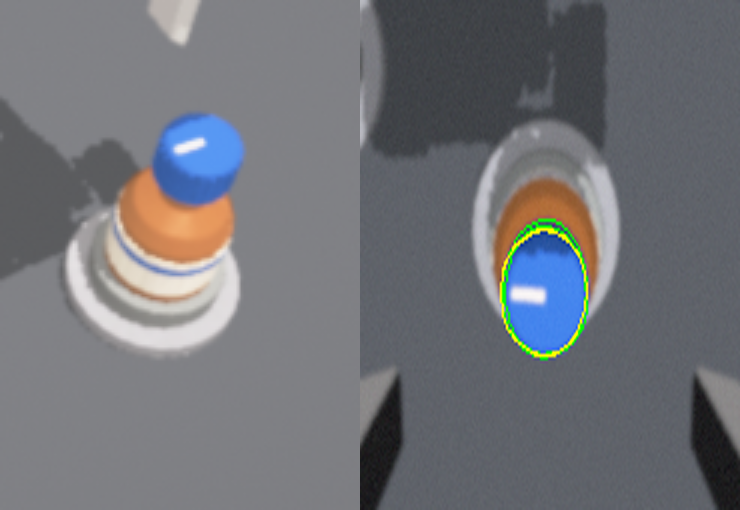

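The mark still points left in the wrist view after the 60° turn, at wrist-picture pixel about (198, 318). So the cap turned with the tool. Its outline fits a top at 152 mm, so it has sprung back up.

```bash
python3 -c "
from station import ctrl
print(ctrl.hand_in())"
```

```text
the job is handed in; nothing more can be done
None
```

I pressed the blue cap down about 6.5 mm, turned it about 60° anticlockwise and released it. The last pictures show it turned and back up at its starting height, the red and white bottles were not approached, and the job is handed in; it returned no verdict.

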